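# Spot-check the brass blank with the infrared thermometer

### The job

Pick up the orange infrared thermometer and take a reading of the brass blank (not the copper one): point its lens squarely at the black spot from about 10 cm away and hold it still there for three seconds, without touching either stand or blank. Then lay it gently in its sloped blue cradle, lens end downhill and its nose between the two end posts, and let go. Leave everything else on the bench where it is.

Things in the scene. Friction and masses are not known exactly. Their poses are not given: they have to be found in the camera images.
- thermometer: Loose orange stick-shaped infrared thermometer, 170 mm long, 0.2 kg, lying display up on the mat. Case x = -85 to +55 mm, 34 mm wide (y), 34 mm high (z), black rear cap; a round black nose, 22 mm across, runs on from x = +55 to +85 mm. Origin on the lens axis, midway along the 170 mm; +x is where the lens looks, +z the display side. Balance point x = -10 mm.
- lens (a point): Centre of the lens, at the front of the thermometer's nose, x = +85 mm of the thermometer.
- brass_stand: Fixed dark steel stand, foot 100 x 90 x 8 mm, about 100 mm high overall, that carries the brass (yellow) blank on a slope. Origin: centre of its underside, on the mat; the blank faces its +x and upwards.
- brass_blank: Brass sheet, 84 x 84 mm, fixed on the brass stand, with a matt black spot in the middle. Origin: centre of its outer face; +z points straight out of that face (1.05 rad from vertical), +x down the slope, y level. A ledge stands 7 mm proud along its lower edge.
- brass_spot (a point): Centre of the 30 mm black spot on the brass blank (the blank's origin).
- copper_stand: The same stand with the copper (reddish) blank. Not to be read.
- copper_blank: Copper sheet on the copper stand, same sizes and axes as the brass one, also with a black spot.
- rest: Fixed rest: grey foot 170 x 80 x 8 mm, two aluminium posts and the blue cradle, downhill to +x. Origin: centre of its underside, on the mat. The cradle has two saddles, at cradle x = -72 to -48 mm and +30 to +66 mm, open between them for the fingers. At x = 57 to 65 mm two blue end posts, 29 mm apart, 27 mm high, let the nose through and stop the orange case.
- cradle: Blue channel on the rest, sloping 30 degrees. Origin on its floor, 90 mm above the rest's underside; +x downhill along the channel, z out of its floor, y level. Seated against the end posts, the thermometer's origin is at x = +2, y = 0, z = +17 mm, its +x along the cradle's. Channel 43 mm wide at the floor, 52 mm at the top of its leaning 17 mm cheeks.
- anvil: Small steel anvil, 120 mm long, 52 mm high, loose bystander; origin at its underside.
- bench_block: Round steel block, 90 mm across, 22 mm high, loose bystander; origin at its underside.
- pitch_bowl: Steel bowl filled with dark pitch, 128 mm across, 55 mm high, loose bystander; origin at its underside.
- scrap_bin: Grey bin with brass offcuts, 100 x 130 x 90 mm, loose bystander; origin at its underside. (A black foam mat, 6 mm thick, top at z = 0.006, lies under all of these.)
Mind the look-alikes: they are no part of the job. Several things have the shape of the thermometer; the one meant has the colours described above.

How it is judged (in metres and radians):
On the way:
1. the thermometer is held still and aimed at the brass blank's black spot for 2 s: lens axis within 13 mm of the spot's centre, lens 50 to 150 mm away, within 0.4 rad of square (y of brass_spot in the frame of thermometer between -0.013 and 0.013 m and z of brass_spot in the frame of thermometer between -0.013 and 0.013 m and distance between lens and brass_spot between 0.05 and 0.15 m and z of lens in the frame of brass_blank above 0 m and x of brass_spot in the frame of thermometer above 0.1 m and angle between the x axis of thermometer and the z axis of brass_blank, either way round below 0.4 rad and linear speed of thermometer below 0.03 m/s and angular speed of thermometer below 0.2 rad/s), for 2 s.
At the end, for the whole second after the job is handed in: The thermometer lies at rest in both saddles of the cradle, lens end downhill, nose between the posts: its origin within -20 to +7 mm along the cradle (x), 9 mm across (y), 11 to 24 mm above the channel floor (z), its axis within 0.15 rad of the cradle's, slower than 0.02 m/s (x of thermometer in the frame of cradle between -0.02 and 0.007 m and y of thermometer in the frame of cradle between -0.009 and 0.009 m and z of thermometer in the frame of cradle between 0.011 and 0.024 m and x of lens in the frame of cradle above 0.05 m and angle between the x axis of thermometer and the x axis of cradle, either way round below 0.15 rad and linear speed of thermometer below 0.02 m/s); the robot touches nothing.
It fails at once if a stand or blank is touched (over 1 N) (contact force between any of brass_stand, copper_stand and anything else above 1 N).
It fails at once if the thermometer is banged into its rest (over 40 N) (contact force between thermometer and rest above 40 N).
It fails at once if a bystander is moved by over 30 mm (distance of any of anvil, bench_block, pitch_bowl, scrap_bin from where it was at the start of the episode above 0.03 m).
It also fails if it takes over 54 s, if anything falls off the work surface, if the arm or the gripper's body presses on something with over 40 N, if the wrist force passes 120 N, or if a joint passes its speed limit or range.

### The arm

A 6-joint arm with a two-finger parallel gripper is mounted at the origin on the work surface. World frame = base frame: x ahead of the robot, y to its left, z up, the work surface at z = 0. Lengths are in m, angles in degrees, forces in N, time in s.
With the tool pointing down it reaches from about 0.3 to 0.875 m from the base axis. Payload 6.4 kg.
Tool frame: the origin (TCP) lies on the centre line of the jaws, within the pads' length; the fingertips stand 11 mm ahead of it and the grasp point (between the pads) lies 8 mm behind it; z points along the fingers, y is the direction in which the jaws open and shut (so a half turn about z gives the same grasp; the last joint's range is limited). The gripper opens to 85 mm and grips with 20 to 120 N. Pads are 22 mm wide; open, the fingers measure 114 mm over their backs; the gripper's body (76 mm by 85 mm) begins 54 mm behind the grasp point. The pads swing forward as they close: fully open they stand 13 mm farther back than shut.
Start: joints at [-77.481, 10.359, 92.074, -0, 77.567, -11.82], TCP at [0.237, -0.524, 0.242] pointing down, gripper open.
Joint ranges: [-171.53, 171.53], [-51.25, 118.39], [17.06, 147.69], [-65.23, 245.23], [0, 150.52], [-178.68, 178.68]. Speed limits (degrees/s): [147.25, 147.25, 172.46, 180, 180, 180].

### API

Orientations are given as [roll, pitch, yaw] about the fixed x, y, z axes, in that order (R = Rz(yaw) Ry(pitch) Rx(roll)).
In Python, from plant import manip gives the robot as it stands. The module is installed in compiled form; this text tells all that it offers.
- The arm moves only by the tool step_arm, never from a script. Its argument "rows" is a list of rows, each a list of 6 numbers: the shift along the world's x, y, z in m, then the turn, a rotation vector about the world's x, y, z in degrees. In form: [[tx, ty, tz, wx, wy, wz], ...]. A call has 1 to 10 rows; each row shifts and turns the commanded pose from where the row before left it; what a row does not reach is not made up. A row lasts 1/10 s, in which the tool goes at most 50 mm and 8.59 degrees, less where a joint would pass 70% of its speed; a pose out of reach is approached as far as the arm can. A call is refused whole if a number of a shift passes 0.05 or a number of a turn 8.59, either way. A call with a gripper value outside its range is refused whole. "gripper" is the finger opening in m, from 0 to 0.0854, set as the call begins (left out, the last holds). The fingers move at their own pace and stop on an object; "grip_force" is the grip in N (left out, the last holds). Time passes only in rows, so rows that do not move let the fingers close. It gives the time, the measured TCP pose, the force and the opening at its end, in the units of the state.
- manip.get_state(): the state, without advancing time (a new reading comes with each control period).
- manip.get_image(name): name is "side" or "top"; returns (picture, depth): 400x640x3 uint8, red, green, blue; 400x640 float32, m along the optical axis (not along the pixel's ray), 0 where there is no reading.
- manip.get_calibration(name): a dict with "fovy" (degrees; the focal length in pixels is half the picture's height over the tangent of half this angle, whatever the lens; pixels are square), "cx", "cy" (the principal point, pixels), "origin" and "attitude" of the camera in the world. Camera axes: x right, y down, z forward; pixel columns grow to the right and rows downward; lengths in m; the calibration is good to about 2 mm. A picture is of the moment at which its call begins. get_calibration takes no time and is no camera call.
- manip.sign_off(): hands the job in, once; it reports no verdict.
The state is a dict: "time_s": time; "joint_positions": joint angles; "qvel": joint speeds; "tau": joint torques, N m; "eef_pos": TCP position; "ee_rot": TCP orientation; "force": force on the tool from outside, world axes, zero at the start; "ft_torque": the same for the moment, N m; "grip_width": finger opening in m.
Only numpy, scipy, OpenCV 4.12 (cv2) and the standard library are available. Lean on these libraries where they do the work, as an engineer would, in place of code of your own. Each camera call takes 0.05 s, during which the arm holds its last target. There are 200 camera calls.

## Working session

There is one attempt and no reset: what is moved stays moved. The work goes in short steps, Python scripts to look and compute and a tool call to move; the robot and the scene stay as the last step left them, time stands still between calls to the robot, and variables do not carry over. Pictures are saved under pics/ and viewed, about 8 in all and at most 12, crops included, and the job is handed in when it is done.

Besides the shell and the picture viewer there is one more tool, called after "Call:" by a JSON object that holds its "method" and its "body", one argument or row to a line. step_arm: Moves the arm, as the interface text tells. Its arguments: {"type":"object","properties":{"rows":{"type":"array"},"gripper":{"type":"number"},"grip_force":{"type":"number"}},"required":["rows"]}

```bash
mkdir -p pics
cat > h.py <<'E'
import numpy as np,cv2
from plant import manip
from scipy.spatial.transform import Rotation as R
def cam(n):
    c=manip.get_calibration(n); im,d=manip.get_image(n)
    return c,im,d
def pts(c,d):
    f=200/np.tan(np.radians(c['fovy'])/2)
    v,u=np.mgrid[0:400,0:640]
    P=np.stack([(u-c['cx'])/f*d,(v-c['cy'])/f*d,d],-1)
    A=np.array(c['attitude'])
    M=A if A.shape==(3,3) else R.from_euler('xyz',A,degrees=True).as_matrix()
    return P@M.T+np.array(c['origin'])
E
python3 - <<'E'
from h import *
for n in('side','top'):
    c,im,d=cam(n); print(c); np.savez(n,im=im,d=d,P=pts(c,d)); cv2.imwrite(f'pics/{n}0.png',im[...,::-1])
    P=pts(c,d); print(P[200,320],P[350,100],(d==0).mean())
s=manip.get_state();print(s)
E
```

```text
{'fovy': 46.333070308333085, 'cx': 317.2133029087578, 'cy': 198.96600287753085, 'origin': array([-0.08463568,  0.90973216,  1.15841881]), 'attitude': array([-135.22596965,    0.54955905, -150.50436224])}
[ 0.47205312 -0.07157657  0.01618808] [0.67763928 0.69722711 0.05774489] 0.01721875
{'fovy': 47.12649578351778, 'cx': 320.0575189792421, 'cy': 203.7615924827378, 'origin': array([0.30905597, 0.00628206, 1.59511441]), 'attitude': array([-174.76828703,   -0.73099487,  -88.57022963])}
[ 0.46814517 -0.0098239   0.00636643] [-5.91298554e-02  7.19513998e-01 -6.71174044e-05] 0.003921875
{'time_s': 0.1, 'joint_positions': array([-7.74804424e+01,  1.03988356e+01,  9.21256526e+01,  3.36079725e-04,
        7.75652931e+01, -1.18208655e+01]), 'qvel': array([-0.00292272, -0.0775933 , -0.15721922,  0.02045965, -0.01284799,
        0.04964589]), 'tau': array([ 8.40971393e-05, -4.45882380e+01, -3.52237594e+01, -2.45848341e-04,
        4.19527831e-03, -1.60385974e-05]), 'eef_pos': array([ 0.23689805, -0.52342044,  0.24146476]), 'ee_rot': array([-1.79912190e+02, -1.87130326e-02,  2.43403361e+01]), 'force': array([-0.34494379,  0.48051661,  0.66616382]), 'ft_torque': array([0.03695606, 0.0150998 , 0.0034979 ]), 'grip_width': 0.08534476248967632}
```

View pics/side0.png

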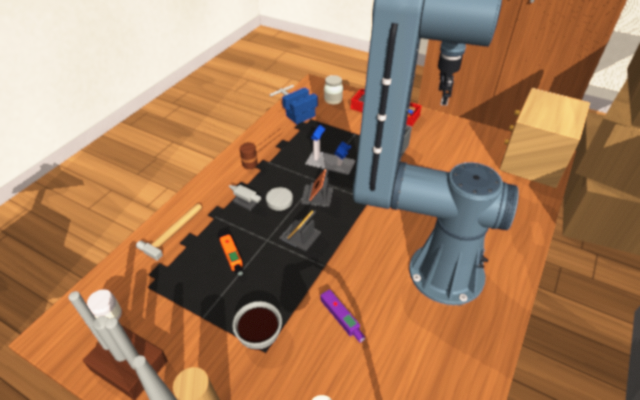

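View pics/top0.png

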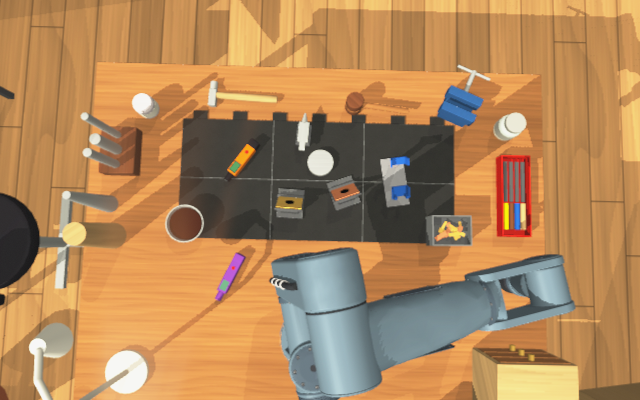

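Run:
```python
from h import *
T=np.load('top.npz');S=np.load('side.npz')
a=cv2.resize(T['im'][120:260,160:480],None,fx=2.5,fy=2.5,interpolation=3)
b=cv2.resize(S['im'][110:290,190:390],None,fx=1.7,fy=1.7,interpolation=3)
b=cv2.copyMakeBorder(b,0,0,0,800-b.shape[1],0)[:245] if 0 else b
cv2.imwrite('pics/topz.png',a[...,::-1])
b=cv2.resize(S['im'][110:290,190:390],None,fx=3,fy=3,interpolation=3);cv2.imwrite('pics/sidez.png',b[...,::-1])
for nm,D in(('top',T),('side',S)):
    hsv=cv2.cvtColor(D['im'],cv2.COLOR_RGB2HSV);P=D['P']
    for k,lo,hi,box in(('orange',(5,180,150),(22,255,255),None),('blue',(105,150,60),(125,255,255),None),('brass',(18,80,60),(32,255,255),None),('copper',(3,90,60),(14,200,255),None)):
        m=cv2.inRange(hsv,lo,hi)
        ok=(P[...,0]>.3)&(P[...,0]<.68)&(P[...,1]>-.33)&(P[...,1]<.36)&(P[...,2]>.012)&(P[...,2]<.2)
        m=m*ok.astype(np.uint8)
        n,l,st,ce=cv2.connectedComponentsWithStats(m)
        for i in range(1,n):
            if st[i,4]>25:
                Q=P[l==i];r=cv2.minAreaRect(Q[:,:2].astype(np.float32)*1000)
                print(nm,k,st[i],Q.mean(0).round(4),np.percentile(Q[:,2],[5,50,95]).round(3),np.round(r[0],1),np.round(r[1],1),round(r[2],1))
```

```text
top orange [228 144  27  32 265] [0.6042 0.2595 0.0381] [0.031 0.038 0.044] [597.8 266.1] [ 36.1 115.5] 54.4
top blue [391 156  19  11 140] [ 0.5922 -0.2647  0.1291] [0.119 0.128 0.143] [ 590.4 -262.2] [30.1 60.6] 7.1
top blue [392 186  19  14 193] [ 0.4969 -0.2773  0.0767] [0.063 0.076 0.091] [ 494.4 -276.8] [42.2 62.3] 9.3
top brass [233 145  21  19 139] [0.6148 0.2556 0.0389] [0.033 0.039 0.045] [610.4 258.8] [28.5 80.8] 54.2
top brass [275 196  28  14 298] [0.4506 0.0942 0.068 ] [0.03  0.071 0.099] [452.1  94.6] [87.6 47.5] 87.3
top copper [331 183  29  18 282] [ 0.4928 -0.0905  0.0666] [0.029 0.069 0.098] [494.  -90.2] [45.9 85.5] 19.7
side orange [220 235  22  34 310] [0.6    0.2655 0.0378] [0.021 0.04  0.044] [598.  264.3] [ 35.1 125.8] 54.3
side blue [312 125  13  15 100] [ 0.5889 -0.2669  0.1332] [0.123 0.132 0.146] [ 587.7 -263.4] [32.1 65.2] 9.1
side blue [335 142  16  16 152] [ 0.4947 -0.2793  0.0818] [0.069 0.082 0.095] [ 493.4 -278.8] [43.9 66.2] 6.6
side brass [297 211  17  19  69] [0.4337 0.0957 0.0942] [0.064 0.099 0.103] [439.4  86. ] [46.2 99.1] 17.5
side copper [309 169  18  32 226] [ 0.4906 -0.0882  0.0665] [0.027 0.068 0.1  ] [ 504.2 -123.9] [ 49.8 161. ] 19.7
```

View pics/topz.png

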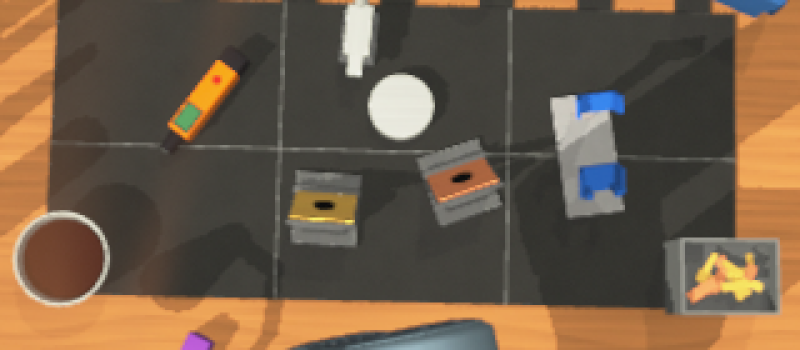

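View pics/sidez.png

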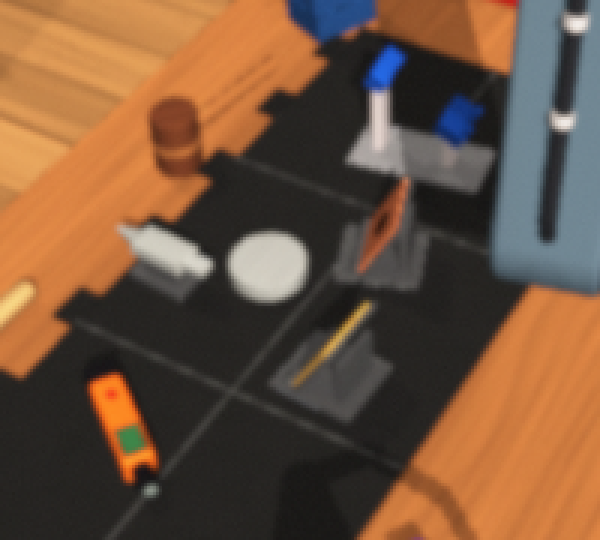

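Run:
```python
from h import *
T=np.load('top.npz');S=np.load('side.npz')
D=T;hsv=cv2.cvtColor(D['im'],cv2.COLOR_RGB2HSV);P=D['P']
def box(P,x0,x1,y0,y1,z0,z1): return (P[...,0]>x0)&(P[...,0]<x1)&(P[...,1]>y0)&(P[...,1]<y1)&(P[...,2]>z0)&(P[...,2]<z1)
# thermometer: top view, all raised pts
for nm,E in(('top',T),('side',S)):
    P=E['P'];h=cv2.cvtColor(E['im'],cv2.COLOR_RGB2HSV)
    m=box(P,.5,.7,.17,.38,.016,.06); Q=P[m]
    o=m&(cv2.inRange(h,(5,150,120),(28,255,255))>0)
    q=P[o][:,:2]; c=q.mean(0); w,v=np.linalg.eigh(np.cov(q.T)); a=v[:,1]; a=a if a[0]<0 else -a
    rc=cv2.minAreaRect((q*1000).astype(np.float32))
    n=np.array([-a[1],a[0]])
    print(nm,'thermo yaw',np.degrees(np.arctan2(a[1],a[0])),'rect',rc)
    for lab,X in(('orange',q),('all',Q[:,:2])):
        s=(X-c)@a;t=(X-c)@n
        print(lab,len(X),'c',c.round(4),'along',np.percentile(s,[0,1,99,100]).round(4),'across',np.percentile(t,[1,50,99]).round(4))
# blank planes
P=T['P']
for nm,b in(('brass',(.41,.5,.04,.15,.02,.12)),('copper',(.44,.55,-.145,-.035,.02,.12))):
    m=box(P,*b); lo,hi=((18,80,60),(32,255,255)) if nm=='brass' else((3,90,60),(14,200,255))
    k=cv2.inRange(hsv,lo,hi)>0
    kk=cv2.morphologyEx((k&m).astype(np.uint8),cv2.MORPH_CLOSE,np.ones((11,11)))>0
    sp=kk&m&(hsv[...,2]<50)
    X=P[k&m]; 
    for _ in range(4):
        c=X.mean(0);nn=np.linalg.svd(X-c)[2][2];nn=nn*np.sign(nn[2]);r=np.abs((X-c)@nn);X=X[r<max(.003,2*np.median(r))]
    print(nm,'n',nn.round(3),'tilt',np.degrees(np.arccos(nn[2])).round(1),'yaw',np.degrees(np.arctan2(nn[1],nn[0])).round(1),'c',c.round(4),'spot',P[sp].mean(0).round(4),sp.sum(),np.argwhere(sp).mean(0))
# rest foot
m=box(P,.43,.67,-.36,-.2,.010,.03)&(hsv[...,1]<60)&(hsv[...,2]>70)
n,l,st,ce=cv2.connectedComponentsWithStats(box(P,.43,.67,-.36,-.2,.010,.2).astype(np.uint8)); i=1+st[1:,4].argmax()
Q=P[l==i];print('rest',st[i],cv2.minAreaRect((Q[:,:2]*1000).astype(np.float32)))
n,l,st,ce=cv2.connectedComponentsWithStats(m.astype(np.uint8)); i=1+st[1:,4].argmax()
Q=P[m];print('foot',m.sum(),cv2.minAreaRect((Q[:,:2]*1000).astype(np.float32)))
```

```text
top thermo yaw 146.45979349598295 rect ((597.5364379882812, 266.33782958984375), (36.136566162109375, 116.35044860839844), 54.41798400878906)
orange 295 c [0.6023 0.2597] along [-0.0509 -0.0498  0.0645  0.0659] across [-0.02    0.0014  0.0153]
all 508 c [0.6023 0.2597] along [-0.0772 -0.0754  0.0898  0.093 ] across [-0.02   -0.0004  0.0159]
side thermo yaw 145.40756440838325 rect ((597.33837890625, 264.324462890625), (34.962711334228516, 127.27951049804688), 54.68492126464844)
orange 333 c [0.598  0.2658] along [-0.0642 -0.0612  0.0615  0.0634] across [-0.0159 -0.0002  0.0179]
all 522 c [0.598  0.2658] along [-0.0867 -0.0819  0.0863  0.088 ] across [-0.0159 -0.0002  0.0182]
brass n [ 0.864 -0.044  0.502] tilt 59.8 yaw -2.9 c [0.4524 0.0921 0.0656] spot [0.4535 0.0951 0.0645] 16 [201.8125 288.8125]
copper n [0.804 0.311 0.507] tilt 59.5 yaw 21.1 c [ 0.4933 -0.0906  0.0664] spot [ 0.4953 -0.0884  0.0626] 15 [190.93333333 343.73333333]
rest [ 380  155   32   52 1008] ((542.4862060546875, -274.52691650390625), (176.1665802001953, 104.056396484375), 5.455869674682617)
foot 597 ((541.9408569335938, -288.5408020019531), (169.47264099121094, 125.31665802001953), 8.241966247558594)
```

Run:
```python
from h import *
for nm in('top','side'):
    D=np.load(nm+'.npz');hsv=cv2.cvtColor(D['im'],cv2.COLOR_RGB2HSV);P=D['P']
    g=(P[...,0]>.43)&(P[...,0]<.66)&(P[...,1]>-.35)&(P[...,1]<-.2)
    m=(g&(P[...,2]>.010)&(P[...,2]<.019)&(hsv[...,1]<70)&(hsv[...,2]>75)).astype(np.uint8)
    n,l,st,ce=cv2.connectedComponentsWithStats(m);i=1+st[1:,4].argmax();Q=P[l==i]
    print(nm,'foot',len(Q),cv2.minAreaRect((Q[:,:2]*1000).astype(np.float32)))
    b=g&(cv2.inRange(hsv,(100,120,40),(128,255,255))>0)&(P[...,2]>.05)
    for yaw in(186.5,188.5):
        M=R.from_euler('ZY',[yaw,30],degrees=True).as_matrix()
        C=(P[b]-[.542,-.272,.096])@M
        for s in(-1,1):
            X=C[(C[:,0]*s>10e-3)]; print(yaw,s,len(X),'x',np.percentile(X[:,0],[2,98]).round(4),'y',np.percentile(X[:,1],[1,4,96,99]).round(4),'z',np.percentile(X[:,2],[3,50,97]).round(4))
```

```text
top foot 556 ((538.8833618164062, -267.3922119140625), (169.5123291015625, 82.5545654296875), 8.283344268798828)
186.5 -1 145 x [-0.0716 -0.0477] y [-0.0336 -0.0327  0.0246  0.0257] z [-0.0061  0.001   0.0187]
186.5 1 204 x [0.0304 0.0666] y [-0.0311 -0.0297  0.0258  0.0271] z [-0.0056  0.0018  0.0263]
188.5 -1 145 x [-0.0718 -0.0474] y [-0.0319 -0.0311  0.0261  0.0272] z [-0.0061  0.0009  0.0191]
188.5 1 204 x [0.0308 0.0668] y [-0.0326 -0.0317  0.0241  0.0259] z [-0.0056  0.0018  0.0262]
side foot 513 ((541.1370849609375, -269.0318603515625), (174.33128356933594, 92.1343002319336), 7.3930344581604)
186.5 -1 103 x [-0.071  -0.0477] y [-0.0335 -0.0326  0.0262  0.029 ] z [-0.0029  0.006   0.0221]
186.5 1 158 x [0.031 0.065] y [-0.0312 -0.0288  0.0305  0.0339] z [-0.0025  0.0102  0.0309]
188.5 -1 103 x [-0.0708 -0.0476] y [-0.0324 -0.0313  0.0277  0.0308] z [-0.0033  0.0062  0.0224]
188.5 1 158 x [0.0307 0.0653] y [-0.0333 -0.0306  0.0287  0.0324] z [-0.0023  0.0106  0.031 ]
```

Call:
{"method": "step_arm", "body": {
  "rows": [
    [0.05,0.05,0.03,0,0,0],
    [0.05,0.05,0.02,0,0,0],
    [0.05,0.05,0,0,0,0],
    [0.05,0.05,0,0,0,0],
    [0.04,0.05,0,0,0,0],
    [0.03,0.05,0,0,0,0],
    [0.02,0.05,0,0,0,0],
    [0.02,0.05,0,0,0,0],
    [0.02,0.05,0,0,0,0],
    [0.02,0.05,0,0,0,0]
  ],
  "gripper": 0.07
}}

```text
time_s: 1.1
eef_pos: [0.5057, -0.1169, 0.2752]
ee_rot: [-180.0, 0.0, 24.3]
force: [0.1, -0.9, -0.1]
grip_width: 0.0701
```

Call:
{"method": "step_arm", "body": {
  "rows": [
    [0,0.04,0,0,0,-8.5],
    [0,0.04,0,0,0,-8.5],
    [0,0.04,0,0,0,-8.5],
    [0,0.04,0,0,0,-8.5],
    [0,0.04,0,0,0,-8.5],
    [0,0.04,0,0,0,-8.5],
    [0,0,0,0,0,-8.5],
    [0,0,0,0,0,0],
    [0,0,0,0,0,0],
    [0,0,0,0,0,0]
  ]
}}

```text
time_s: 2.1
eef_pos: [0.5058, 0.1137, 0.2752]
ee_rot: [180.0, 0.0, -33.7]
force: [-0.6, -1.5, -0.6]
grip_width: 0.0699
```

Call:
{"method": "step_arm", "body": {
  "rows": [
    [0.025,0.035,-0.02,0,0,-1.3],
    [0.025,0.035,-0.02,0,0,0],
    [0.025,0.035,-0.03,0,0,0],
    [0.024,0.04,-0.03,0,0,0],
    [0,0,-0.03,0,0,0],
    [0,0,-0.025,0,0,0],
    [0,0,0,0,0,0],
    [0,0,0,0,0,0]
  ]
}}

```text
time_s: 2.9
eef_pos: [0.6014, 0.2531, 0.1248]
ee_rot: [180.0, 0.0, -35.1]
force: [0.4, -0.7, 0.8]
grip_width: 0.0698
```

Run:
```python
from h import *
c,im,d=cam('top')
a=cv2.resize(im[100:220,170:310],None,fx=4,fy=4,interpolation=3)
c2,im2,d2=cam('side'); b=cv2.resize(im2[180:300,170:290],None,fx=4,fy=4,interpolation=3)
cv2.imwrite('pics/g1.png',np.hstack([a,b])[::1,:,::-1][:, :]) if 0 else cv2.imwrite('pics/g1.png',cv2.resize(np.hstack([a,b]),(780,360))[...,::-1])
s=manip.get_state();print(s['eef_pos'],s['ee_rot'],s['joint_positions'])
```

```text
[0.60267434 0.2535507  0.12699544] [-1.79862850e+02 -1.23950448e-01 -3.51002417e+01] [1.24369089e+01 2.65891787e+01 8.51989129e+01 1.24225118e-03
 6.80270501e+01 1.37536539e+02]
```

View pics/g1.png

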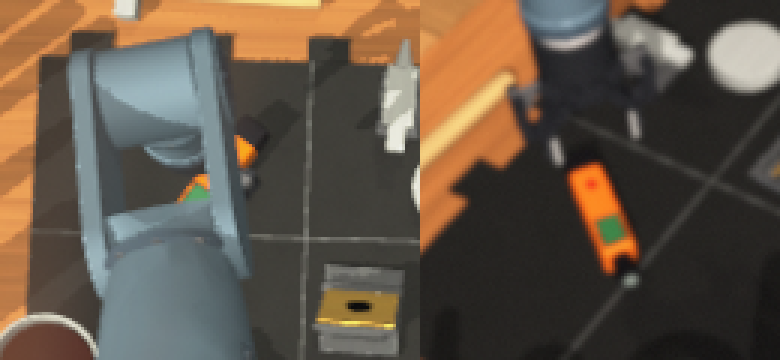

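The picture shows the jaws straddling the thermometer's axis (side view, tips at about (555,150) and (635,125)), with the nose at (628,280). Descending.

Call:
{"method": "step_arm", "body": {
  "rows": [
    [0.003,0.005,-0.03,0,0,0],
    [0,0,-0.03,0,0,0],
    [0,0,-0.025,0,0,0],
    [0,0,-0.015,0,0,0],
    [0,0,0,0,0,0],
    [0,0,0,0,0,0]
  ]
}}

```text
time_s: 3.6
eef_pos: [0.6054, 0.259, 0.0264]
ee_rot: [-179.9, -0.1, -35.1]
force: [0.2, 0.6, 0.5]
grip_width: 0.0698
```

Call:
{"method": "step_arm", "body": {
  "rows": [
    [0,0,-0.005,0,0,0],
    [0,0,0,0,0,0],
    [0,0,0,0,0,0],
    [0,0,0,0,0,0],
    [0,0,0,0,0,0],
    [0,0,0,0,0,0],
    [0,0,0,0,0,0],
    [0,0,0,0,0,0]
  ],
  "gripper": 0.02,
  "grip_force": 45
}}

```text
time_s: 4.4
eef_pos: [0.6051, 0.2592, 0.0209]
ee_rot: [-179.9, -0.1, -35.1]
force: [-0.5, -0.1, 6.0]
grip_width: 0.0333
```

Call:
{"method": "step_arm", "body": {
  "rows": [
    [0,0,0.02,0,0,0],
    [0,0,0.04,0,0,0],
    [0,0,0.04,0,0,0],
    [0,0,0.04,0,0,8],
    [0,-0.02,0.03,0,0,8],
    [0,-0.03,0.02,0,0,8],
    [0,-0.04,0,0,0,8.2],
    [0,-0.04,0,-0.38,-7.5,0],
    [0,-0.03,0,-0.38,-7.5,0],
    [0,-0.01,0,-0.38,-7.5,0]
  ]
}}

```text
time_s: 5.4
eef_pos: [0.6039, 0.086, 0.2094]
ee_rot: [179.9, -22.8, -3.0]
force: [-0.2, 0.4, -2.1]
grip_width: 0.0331
```

Call:
{"method": "step_arm", "body": {
  "rows": [
    [0.01,0,-0.015,-0.38,-7.5,0],
    [0.005,0,-0.01,0,0,0],
    [0,0,0,0,0,0],
    [0,0,0,0,0,0],
    [0,0,0,0,0,0]
  ]
}}

```text
time_s: 5.9
eef_pos: [0.6209, 0.0891, 0.1862]
ee_rot: [180.0, -30.1, -2.9]
force: [-0.2, -0.3, -3.0]
grip_width: 0.033
```

```bash
cat > meas.py <<'E'
from h import *
import sys
s=manip.get_state();p=s['eef_pos'];M=R.from_euler('xyz',s['ee_rot'],degrees=True).as_matrix()
print('tcp',p.round(4),s['ee_rot'].round(1),'w',s['grip_width'],'F',s['force'].round(1),'t',s['time_s'])
ims=[]
for nm in('top','side'):
    c,im,d=cam(nm);ims.append(im);P=pts(c,d);h=cv2.cvtColor(im,cv2.COLOR_RGB2HSV)
    near=np.linalg.norm(P-p,axis=-1)<.12
    o=near&(cv2.inRange(h,(5,150,100),(28,255,255))>0)&(d>0)
    if o.sum()<20: print(nm,'few',o.sum());continue
    X=(P[o]-p)@M   # tool frame: x = -therm x, z = -therm z
    w,v=np.linalg.eigh(np.cov(X.T));a=v[:,2]*-np.sign(v[0,2])
    print(nm,o.sum(),'tool-frame mean',X.mean(0).round(4),'axis',a.round(3),'x',np.percentile(X[:,0],[1,99]).round(4),'y',np.percentile(X[:,1],[2,98]).round(4),'z',np.percentile(X[:,2],[3,50,97]).round(4),'px',np.argwhere(o).mean(0).round())
np.save('ims.npy',np.array(ims))
E
python3 meas.py
python3 -c "
import numpy as np,cv2
i=np.load('ims.npy');a=i[0][110:270,200:400];b=i[1][150:310,180:380]
cv2.imwrite('pics/r1.png',cv2.resize(np.hstack([a,b]),None,fx=2,fy=2,interpolation=3)[...,::-1])"
```

```text
tcp [0.6209 0.0891 0.1862] [180.  -30.1  -2.9] w 0.03301762051442753 F [-0.2 -0.3 -3. ] t 5.9
top 175 tool-frame mean [ 0.0304 -0.0011 -0.0174] axis [-0.975  0.027 -0.219] x [0.0024 0.0754] y [-0.0169  0.0153] z [-0.0243 -0.0184  0.0027] px [137. 290.]
side 348 tool-frame mean [-0.0031 -0.0084 -0.0161] axis [-0.999 -0.031  0.038] x [-0.0661  0.0739] y [-0.0266  0.0153] z [-0.0541 -0.0185  0.008 ] px [177. 253.]
```

View pics/r1.png

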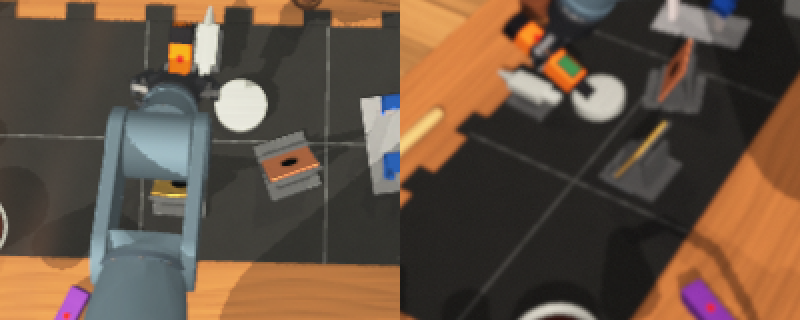

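Call:
{"method": "step_arm", "body": {
  "rows": [
    [0.001,-0.002,-0.01,0,0,0],
    [0,-0.002,-0.01,0,0,0],
    [0,0,-0.004,0,0,0],
    [0,0,0,0,0,0],
    [0,0,0,0,0,0],
    [0,0,0,0,0,0]
  ]
}}

```text
time_s: 6.6
eef_pos: [0.6205, 0.0849, 0.1612]
ee_rot: [180.0, -30.1, -2.9]
force: [-0.5, -0.4, -2.0]
grip_width: 0.0336
```

```bash
cat >> meas.py <<'E'
q=X[(np.abs(X[:,1])<.014)&(X[:,2]<-.011)&(X[:,2]>-.028)]
f=np.polyfit(q[:,0],q[:,2],1);r=q[:,2]-np.polyval(f,q[:,0]);q=q[abs(r)<.003];f=np.polyfit(q[:,0],q[:,2],1)
print('side top-face slope z/x',f,len(q))
g=X[(X[:,2]<-.012)];e=[]
for x0 in(-.05,-.03,.035,.055):
    k=g[abs(g[:,0]-x0)<.01];e.append((x0,len(k),np.percentile(k[:,1],[5,95]).round(4)))
print(e)
S=np.array([.453,.0935,.065]); ax=-M[:,0]; O=p-M[:,2]*.002+ax*.0105
v=M.T@(S-O); print('spot in therm: fwd',-v[0],'lat',v[1],'up',-v[2],'origin',O)
E
python3 meas.py
```

```text
tcp [0.6205 0.0849 0.1612] [180.  -30.1  -2.9] w 0.03355732783356792 F [-0.5 -0.4 -2. ] t 6.6
top 159 tool-frame mean [ 0.0282 -0.0006 -0.0188] axis [-0.989 -0.107 -0.097] x [0.0018 0.0755] y [-0.0169  0.0149] z [-0.0255 -0.0187 -0.0062] px [140. 292.]
side 333 tool-frame mean [-0.0016 -0.0096 -0.0166] axis [-0.998 -0.034  0.044] x [-0.0661  0.074 ] y [-0.0349  0.014 ] z [-0.0678 -0.0183  0.0072] px [182. 254.]
side top-face slope z/x [-0.02001746 -0.02019002] 100
[(-0.05, 25, array([-0.0162,  0.0081])), (-0.03, 25, array([-0.0159,  0.011 ])), (0.035, 63, array([-0.0146,  0.014 ])), (0.055, 23, array([-0.0184,  0.0115]))]
spot in therm: fwd 0.18281545041862107 lat -0.00016461123803270065 up -0.001169594409346338 origin [0.6104114  0.0854332  0.15762538]
```

Call:
{"method": "step_arm", "body": {
  "rows": [
    [0,0,0,0,0,0],
    [0,0,0,0,0,0],
    [0,0,0,0,0,0],
    [0,0,0,0,0,0],
    [0,0,0,0,0,0],
    [0,0,0,0,0,0],
    [0,0,0,0,0,0],
    [0,0,0,0,0,0],
    [0,0,0,0,0,0],
    [0,0,0,0,0,0]
  ]
}}

```text
time_s: 7.7
eef_pos: [0.6203, 0.0849, 0.1608]
ee_rot: [180.0, -30.0, -2.9]
force: [0.2, 0.3, -1.3]
grip_width: 0.0333
```

Call:
{"method": "step_arm", "body": {
  "rows": [
    [0,0,0,0,0,0],
    [0,0,0,0,0,0],
    [0,0,0,0,0,0],
    [0,0,0,0,0,0],
    [0,0,0,0,0,0],
    [0,0,0,0,0,0],
    [0,0,0,0,0,0],
    [0,0,0,0,0,0],
    [0,0,0,0,0,0],
    [0,0,0,0,0,0]
  ]
}}

```text
time_s: 8.7
eef_pos: [0.6202, 0.0849, 0.1608]
ee_rot: [180.0, -30.0, -2.9]
force: [-0.4, 0.0, -2.7]
grip_width: 0.0336
```

Call:
{"method": "step_arm", "body": {
  "rows": [
    [0,0,0,0,0,0],
    [0,0,0,0,0,0],
    [0,0,0,0,0,0],
    [0,0,0,0,0,0],
    [0,0,0,0,0,0],
    [0,0,0,0,0,0],
    [0,0,0,0,0,0],
    [0,0,0,0,0,0],
    [0,0,0,0,0,0],
    [0,0,0,0,0,0]
  ]
}}

```text
time_s: 9.7
eef_pos: [0.6202, 0.0849, 0.1608]
ee_rot: [180.0, -30.0, -2.9]
force: [-0.1, 0.6, -1.4]
grip_width: 0.0333
```

Call:
{"method": "step_arm", "body": {
  "rows": [
    [0,0,0,0,0,0],
    [0,0,0,0,0,0],
    [0,0,0,0,0,0],
    [0,0,0,0,0,0],
    [0,0,0,0,0,0]
  ]
}}

```text
time_s: 10.2
eef_pos: [0.6202, 0.0849, 0.1608]
ee_rot: [180.0, -30.0, -2.9]
force: [-0.4, 0.8, -1.3]
grip_width: 0.0334
```

Call:
{"method": "step_arm", "body": {
  "rows": [
    [0.005,0,0.02,0,0,0],
    [0.005,0,0.035,0,0,0],
    [0,-0.02,0.035,0,0,0],
    [0,-0.04,0,0,0,3],
    [-0.02,-0.04,0,0,0,4],
    [-0.02,-0.04,0,0,0,3.9],
    [-0.02,-0.04,0,0,0,0],
    [-0.02,-0.04,0,0,0,0],
    [-0.01,-0.04,0,0,0,0],
    [-0.01,-0.04,0,0,0,0]
  ]
}}

```text
time_s: 11.2
eef_pos: [0.5334, -0.2093, 0.2509]
ee_rot: [179.9, -29.9, 7.2]
force: [0.7, -0.5, -2.1]
grip_width: 0.0334
```

Call:
{"method": "step_arm", "body": {
  "rows": [
    [-0.01,-0.03,0,0,0,0],
    [0,-0.02,0,0,0,0],
    [0,0,-0.01,0,0,0],
    [0,0,0,0,0,0],
    [0,0,0,0,0,0],
    [0,0,0,0,0,0]
  ]
}}

```text
time_s: 11.8
eef_pos: [0.5246, -0.2561, 0.2404]
ee_rot: [-180.0, -29.9, 7.3]
force: [-0.4, -0.6, -2.3]
grip_width: 0.0335
```

Call:
{"method": "step_arm", "body": {
  "rows": [
    [-0.004,-0.009,-0.02,0,0,0.7],
    [-0.004,-0.009,-0.02,0,0,0],
    [0,0,-0.02,0,0,0],
    [0,0,-0.008,0,0,0],
    [0,0,0,0,0,0],
    [0,0,0,0,0,0]
  ]
}}

```text
time_s: 12.4
eef_pos: [0.5168, -0.2754, 0.1734]
ee_rot: [179.9, -30.0, 8.0]
force: [0.6, -1.0, -2.3]
grip_width: 0.0334
```

```bash
cat > cr.py <<'E'
from meas import *
O=np.array([.542,-.270,.096]);C=R.from_euler('ZY',[188,30],degrees=True).as_matrix()
t=p+M[:,0]*-.0105-M[:,2]*.002
print('CRADLE therm est',(C.T@(t-O)).round(4),'axis',(C.T@-M[:,0]).round(3))
for k,nm in enumerate(('top','side')):
    c,im,d=cam(nm);P=(pts(c,d)-O)@C;h=cv2.cvtColor(im,cv2.COLOR_RGB2HSV)
    b=(np.abs(P[...,0])<.09)&(np.abs(P[...,1])<.045)&(P[...,2]>-.02)&(P[...,2]<.04)&(cv2.inRange(h,(100,120,40),(128,255,255))>0)
    for s in(-1,1):
        X=P[b&(P[...,0]*s>.01)]
        if len(X)>15: print(nm,'blue',s,len(X),'x',np.percentile(X[:,0],[2,98]).round(4),'y',np.percentile(X[:,1],[2,98]).round(4),'z',np.percentile(X[:,2],[3,50,97]).round(4))
    o=(np.abs(P[...,0])<.1)&(np.abs(P[...,1])<.05)&(P[...,2]>-.01)&(P[...,2]<.15)&(cv2.inRange(h,(5,150,100),(28,255,255))>0)
    X=P[o]
    if len(X)>15:
        print(nm,'orange',len(X),'x',np.percentile(X[:,0],[1,99]).round(4),'y',np.percentile(X[:,1],[3,97]).round(4),'z',np.percentile(X[:,2],[3,50,97]).round(4))
i=ims;a=i[0][120:240,340:480];b=i[1][90:210,260:400]
cv2.imwrite(f'pics/c{s_t}.png' if 0 else f'pics/c_{int(s0["time_s"]*10)}.png' if 0 else sys.argv[1],cv2.resize(np.hstack([a,b]),None,fx=2.8,fy=2.8,interpolation=3)[...,::-1])
E
python3 cr.py pics/c1.png
```

```text
tcp [ 0.5168 -0.2754  0.1734] [179.9 -30.    8. ] w 0.03343230975627805 F [ 0.6 -1.  -2.3] t 12.4
top 193 tool-frame mean [ 0.0214 -0.0036 -0.0192] axis [-0.993  0.045 -0.109] x [-0.0146  0.0479] y [-0.0182  0.0126] z [-0.0621 -0.0183  0.0015] px [177. 406.]
side 303 tool-frame mean [-0.0034 -0.0098 -0.0152] axis [-0.997 -0.056  0.047] x [-0.0659  0.0547] y [-0.0272  0.0163] z [-0.0637 -0.016   0.0096] px [127. 339.]
side top-face slope z/x [-0.01327602 -0.0211758 ] 67
[(-0.05, 28, array([-0.0189,  0.0143])), (-0.03, 22, array([-0.0194,  0.0137])), (0.035, 48, array([-0.0163,  0.0149])), (0.055, 16, array([-0.0164,  0.0158]))]
spot in therm: fwd 0.05412272387117839 lat -0.37425269555515983 up -0.08948799132146687 origin [ 0.5068391  -0.27676277  0.16992512]
CRADLE therm est [-0.006   0.0018  0.0819] axis [ 1.    -0.001  0.001]
top blue -1 81 x [-0.0718 -0.0478] y [-0.0302  0.0218] z [-0.006  -0.0003  0.0182]
top orange 205 x [-0.0658 -0.0064] y [-0.016   0.0178] z [0.0782 0.0981 0.1173]
side blue -1 104 x [-0.0706 -0.0475] y [-0.0318  0.029 ] z [-0.0031  0.0067  0.0235]
side blue 1 156 x [0.031  0.0657] y [-0.0294  0.0312] z [-0.0023  0.0096  0.0306]
side orange 292 x [-0.0677  0.0495] y [-0.0169  0.0177] z [0.0708 0.0958 0.1058]
```

View pics/c1.png

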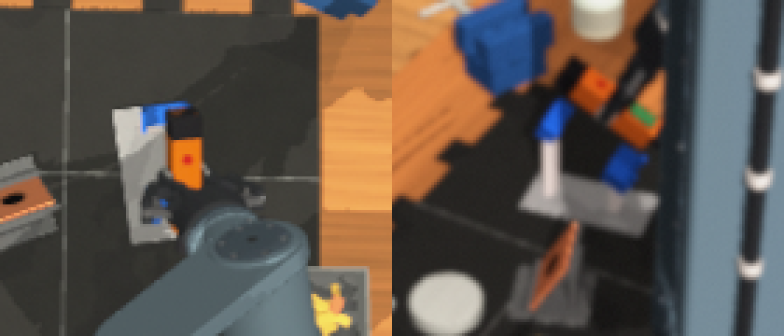

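Call:
{"method": "step_arm", "body": {
  "rows": [
    [0.0074,0.0014,-0.013,0,0,0],
    [0.0074,0.0014,-0.013,0,0,0],
    [0.0074,0.0014,-0.013,0,0,0],
    [0,0,0,0,0,0],
    [0,0,0,0,0,0],
    [0,0,0,0,0,0]
  ]
}}

```text
time_s: 13.2
eef_pos: [0.5386, -0.2718, 0.1345]
ee_rot: [179.9, -30.0, 7.9]
force: [-0.4, 0.0, -2.3]
grip_width: 0.0335
```

```bash
python3 cr.py pics/c2.png
```

```text
tcp [ 0.5386 -0.2718  0.1345] [179.9 -30.    7.9] w 0.033531787001946756 F [-0.4  0.  -2.3] t 13.2
top 196 tool-frame mean [ 0.0247 -0.0031 -0.019 ] axis [-0.965  0.087 -0.246] x [-0.007   0.0759] y [-0.0188  0.0148] z [-0.0609 -0.018   0.0002] px [171. 403.]
side 267 tool-frame mean [ 0.0003 -0.0106 -0.0136] axis [-0.996 -0.072  0.049] x [-0.0641  0.0507] y [-0.0239  0.0175] z [-0.0379 -0.0144  0.0089] px [135. 332.]
side top-face slope z/x [-0.02914827 -0.01992317] 62
[(-0.05, 19, array([-0.0191, -0.0035])), (-0.03, 17, array([-0.0206, -0.0112])), (0.035, 45, array([-0.0173,  0.0169])), (0.055, 13, array([-0.0146,  0.0183]))]
spot in therm: fwd 0.054024175850483885 lat -0.37369812459397594 up -0.04448774014343632 origin [ 0.52864502 -0.27319509  0.13103486]
CRADLE therm est [-0.0057  0.0013  0.0372] axis [ 1.    -0.001  0.001]
top blue -1 44 x [-0.0708 -0.0479] y [-0.0307  0.029 ] z [-0.0051  0.0021  0.0195]
top blue 1 38 x [0.0321 0.067 ] y [-0.0305 -0.0127] z [-0.0026  0.0138  0.0287]
top orange 208 x [-0.0921 -0.0081] y [-0.0164  0.0162] z [0.0333 0.0521 0.0943]
side blue -1 47 x [-0.0704 -0.0479] y [-0.0311  0.0109] z [-0.0045  0.0052  0.0226]
side blue 1 81 x [0.0312 0.065 ] y [-0.0305  0.0154] z [-0.0032  0.0114  0.0304]
side orange 266 x [-0.0671  0.0478] y [-0.0198  0.0164] z [0.0267 0.0499 0.0733]
```

View pics/c2.png

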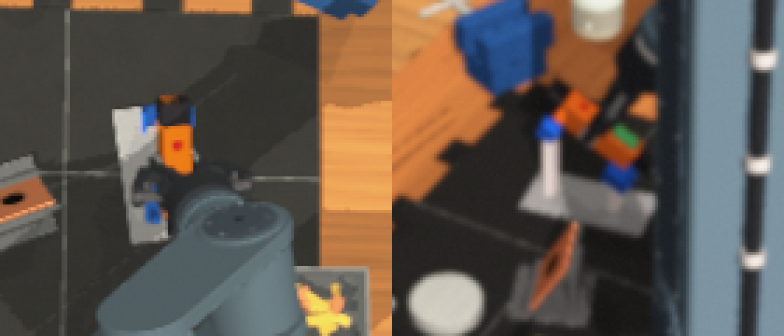

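Call:
{"method": "step_arm", "body": {
  "rows": [
    [0.0025,0.0006,-0.0043,0,0,0],
    [0.0025,0.0004,-0.0043,0,0,0],
    [0.001,0.0002,-0.002,0,0,0],
    [0.001,0.0001,-0.002,0,0,0],
    [0,0,0,0,0,0],
    [0,0,0,0,0,0],
    [0,0,0,0,0,0]
  ]
}}

```text
time_s: 14.1
eef_pos: [0.5455, -0.2701, 0.121]
ee_rot: [180.0, -29.9, 7.9]
force: [1.0, -0.3, -1.7]
grip_width: 0.0332
```

Call:
{"method": "step_arm", "body": {
  "rows": [
    [0.0005,0.0001,-0.0009,0,0,0],
    [0.0005,0.0001,-0.0009,0,0,0],
    [0,0,0,0,0,0],
    [0,0,0,0,0,0],
    [0,0,0,0,0,0]
  ]
}}

```text
time_s: 14.6
eef_pos: [0.5464, -0.2698, 0.1191]
ee_rot: [180.0, -29.9, 7.9]
force: [-0.2, -0.5, -2.0]
grip_width: 0.0333
```

Call:
{"method": "step_arm", "body": {
  "rows": [
    [0.0005,0.0001,-0.0009,0,0,0],
    [0,0,0,0,0,0],
    [0.0005,0.0001,-0.0009,0,0,0],
    [0,0,0,0,0,0],
    [0,0,0,0,0,0]
  ]
}}

```text
time_s: 15.1
eef_pos: [0.5474, -0.2696, 0.1173]
ee_rot: [180.0, -29.9, 7.9]
force: [-0.4, 0.4, -1.8]
grip_width: 0.0335
```

```bash
python3 cr.py pics/c3.png
```

```text
tcp [ 0.5474 -0.2696  0.1173] [180.  -29.9   7.9] w 0.033510487017893234 F [-0.4  0.4 -1.8] t 15.1
top 183 tool-frame mean [ 0.0226 -0.0036 -0.0189] axis [-0.994  0.06  -0.093] x [-0.0187  0.055 ] y [-0.0185  0.014 ] z [-0.0571 -0.0185  0.0025] px [170. 401.]
side 238 tool-frame mean [ 0.0008 -0.0102 -0.0138] axis [-0.994 -0.072  0.085] x [-0.0651  0.0507] y [-0.0205  0.0153] z [-0.0269 -0.0159  0.0079] px [138. 329.]
side top-face slope z/x [-0.02398395 -0.0196093 ] 55
[(-0.05, 17, array([-0.0187, -0.0076])), (-0.03, 15, array([-0.0184, -0.0081])), (0.035, 43, array([-0.0163,  0.0156])), (0.055, 14, array([-0.0205,  0.0063]))]
spot in therm: fwd 0.05339433459838983 lat -0.3726216803135395 up -0.02551733143848912 origin [ 0.53742165 -0.27097823  0.11376072]
CRADLE therm est [-0.0048  0.0003  0.0177] axis [ 1.    -0.002  0.002]
top blue -1 52 x [-0.077  -0.0468] y [-0.0306  0.0293] z [-0.0021  0.0129  0.0326]
top blue 1 40 x [0.0351 0.0662] y [-0.0309 -0.0151] z [-0.0051  0.0175  0.0302]
top orange 199 x [-0.0914 -0.0037] y [-0.018   0.0143] z [0.0128 0.0332 0.0878]
side blue -1 28 x [-0.0739 -0.0503] y [-0.0303 -0.0126] z [-0.0027  0.0058  0.0184]
side blue 1 76 x [0.0331 0.0699] y [-0.0289  0.0282] z [-0.0015  0.0175  0.0316]
side orange 240 x [-0.066   0.0492] y [-0.0209  0.0145] z [0.0081 0.0327 0.054 ]
```

Call:
{"method": "step_arm", "body": {
  "rows": [
    [0.0005,-0.0004,-0.0009,0,0,0],
    [0,0,0,0,0,0],
    [0,0,0,0,0,0],
    [0,0,0,0,0,0]
  ]
}}

```text
time_s: 15.7
eef_pos: [0.548, -0.2701, 0.1165]
ee_rot: [180.0, -29.9, 7.9]
force: [-1.1, 0.3, 0.5]
grip_width: 0.0334
```

Call:
{"method": "step_arm", "body": {
  "rows": [
    [0.0005,0.0001,-0.0009,0,0,0],
    [0,0,0,0,0,0],
    [0,0,0,0,0,0],
    [0,0,0,0,0,0]
  ]
}}

```text
time_s: 16.1
eef_pos: [0.548, -0.2701, 0.1164]
ee_rot: [180.0, -29.9, 7.9]
force: [-13.8, 2.4, 12.5]
grip_width: 0.0337
```

Call:
{"method": "step_arm", "body": {
  "rows": [
    [-0.0004,0,0.0006,0,0,0],
    [0,0,0,0,0,0],
    [0,0,0,0,0,0]
  ],
  "grip_force": 20
}}

```text
time_s: 16.4
eef_pos: [0.548, -0.2701, 0.1164]
ee_rot: [180.0, -29.9, 7.9]
force: [-6.9, -0.1, 5.6]
grip_width: 0.0334
```

Call:
{"method": "step_arm", "body": {
  "rows": [
    [0,0,0,0,0,0],
    [0,0,0,0,0,0],
    [0,0,0,0,0,0],
    [0,0,0,0,0,0]
  ],
  "gripper": 0.04
}}

```text
time_s: 16.8
eef_pos: [0.5481, -0.2699, 0.116]
ee_rot: [180.0, -29.9, 7.9]
force: [0.1, 0.6, -0.1]
grip_width: 0.04
```

Call:
{"method": "step_arm", "body": {
  "rows": [
    [0,0,0,0,0,0],
    [0,0,0,0,0,0],
    [0,0,0,0,0,0],
    [0,0,0,0,0,0],
    [0,0,0,0,0,0]
  ],
  "gripper": 0.075
}}

```text
time_s: 17.3
eef_pos: [0.548, -0.2699, 0.1161]
ee_rot: [180.0, -29.9, 7.9]
force: [0.2, -0.2, 0.0]
grip_width: 0.0748
```

```bash
python3 cr.py pics/c4.png
```

```text
tcp [ 0.548  -0.2699  0.1161] [180.  -29.9   7.9] w 0.07481729331062781 F [ 0.2 -0.2  0. ] t 17.3
top 191 tool-frame mean [ 0.016  -0.0043 -0.0173] axis [-0.991 -0.133 -0.021] x [-0.0689  0.0682] y [-0.0192  0.0135] z [-0.0619 -0.0182  0.0081] px [172. 400.]
side 233 tool-frame mean [-0.0076 -0.0113 -0.0161] axis [-0.995 -0.069  0.068] x [-0.0715  0.0418] y [-0.0592  0.0133] z [-0.0581 -0.017   0.0079] px [139. 331.]
side top-face slope z/x [-0.03301257 -0.02104551] 53Traceback (most recent call last):
  File "cr.py", line 1, in <module>
    from meas import *
  File "meas.py", line 20, in <module>
    k=g[abs(g[:,0]-x0)<.01];e.append((x0,len(k),np.percentile(k[:,1],[5,95]).round(4)))
                                                ~~~~~~~~~~~~~^^^^^^^^^^^^^^^
    return _quantile_unchecked(
        a, q, axis, out, overwrite_input, method, keepdims, weights)
    return _ureduce(a,
                    func=_quantile_ureduce_func,
    ...<5 lines>...
                    overwrite_input=overwrite_input,
                    method=method)
    r = func(a, **kwargs)
    result = _quantile(arr,
                       quantiles=q,
    ...<2 lines>...
                       out=out,
                       weights=wgt)
    slices_having_nans = np.isnan(arr[-1, ...])
                                  ~~~^^^^^^^^^
IndexError: index -1 is out of bounds for axis 0 with size 0
```

It slid about 6 mm down to the posts. Retreating along the fingers, then checking with a clear view.

Call:
{"method": "step_arm", "body": {
  "rows": [
    [-0.006,-0.001,0.01,0,0,0],
    [-0.01,-0.0014,0.0175,0,0,0],
    [-0.015,-0.002,0.026,0,0,0],
    [-0.015,-0.002,0.026,0,0,0],
    [-0.015,-0.002,0.026,0,0,0],
    [-0.03,0,0.03,0,0,0],
    [-0.04,0,0.03,0,0,0],
    [-0.04,-0.02,0.02,0,0,0],
    [-0.04,-0.03,0,0,0,0],
    [-0.04,-0.03,0,0,0,0]
  ]
}}

```text
time_s: 18.4
eef_pos: [0.2952, -0.359, 0.3037]
ee_rot: [179.7, -29.9, 8.1]
force: [0.7, -2.1, -1.1]
grip_width: 0.0745
```

```bash
cat > fin.py <<'E'
from h import *
O=np.array([.542,-.270,.096]);C=R.from_euler('ZY',[188,30],degrees=True).as_matrix();ims=[]
s=manip.get_state();print(s['eef_pos'],s['force'],s['time_s'])
for nm in('top','side'):
    c,im,d=cam(nm);ims.append(im);P=(pts(c,d)-O)@C;h=cv2.cvtColor(im,cv2.COLOR_RGB2HSV)
    X=P[(np.abs(P[...,0])<.1)&(np.abs(P[...,1])<.03)&(P[...,2]>.025)&(P[...,2]<.05)&(cv2.inRange(h,(5,150,100),(28,255,255))>0)]
    f=np.polyfit(X[:,0],X[:,2],1) if len(X)>20 else 0
    print(nm,len(X),'x',np.percentile(X[:,0],[1,99]).round(4),'y',np.percentile(X[:,1],[3,97]).round(4),'z',np.percentile(X[:,2],[3,50,97]).round(4),f)
cv2.imwrite('pics/fin.png',cv2.resize(np.hstack([ims[0][120:240,340:480],ims[1][90:210,260:400]]),None,fx=2.8,fy=2.8,interpolation=3)[...,::-1])
E
python3 fin.py
```

```text
[ 0.29523951 -0.35896349  0.30365308] [ 0.67555859 -2.08272155 -1.08128992] 18.4
top 246 x [-0.083   0.0569] y [-0.0165  0.0143] z [0.0269 0.0325 0.0381] [0.00591387 0.03256351]
side 211 x [-0.0565  0.0561] y [-0.0188  0.0185] z [0.0261 0.0349 0.0408] [-0.01868206  0.03429431]
```

View pics/fin.png

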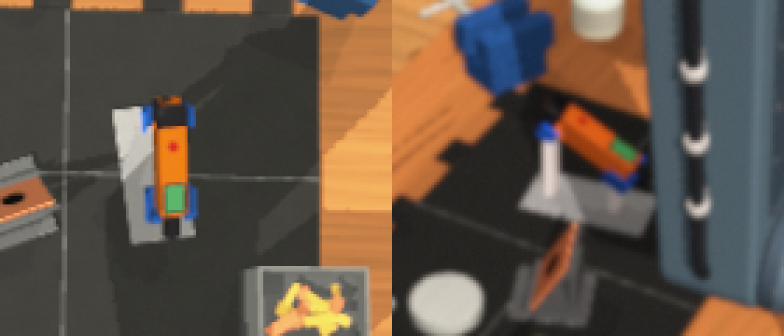

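Call:
{"method": "step_arm", "body": {
  "rows": [
    [0,0,0,0,0,0],
    [0,0,0,0,0,0],
    [0,0,0,0,0,0],
    [0,0,0,0,0,0],
    [0,0,0,0,0,0]
  ]
}}

```text
time_s: 19.0
eef_pos: [0.2978, -0.3575, 0.3016]
ee_rot: [180.0, -29.9, 8.0]
force: [-0.7, -0.7, -0.1]
grip_width: 0.0749
```

```bash
python3 -c "
from plant import manip
print(manip.sign_off())"
```

```text
the job is handed in; nothing more can be done
None
```

I took the reading on the brass blank, laid the thermometer in the blue cradle and handed the job in at about 19 s. `sign_off` gives no verdict, so the results below are my own measurements.

- **Reading:** I held the lens still, about 10 cm from the brass spot and square to it, for about 3.6 s. I worked out the aim from the arm's pose and the measured spot: the lens axis was within about 3 mm of the centre. The camera did not see the lens axis meet the spot directly.
- **Placing:** The force read about 19 N as the thermometer touched the saddles, under the 40 N limit. When I let go, it slid about 6 mm down to the end posts.
- **Final check:** The last pictures show the thermometer's origin at about x = +2, y = -1 to 0, z = +16 to 17 mm in the cradle. It lies parallel to the cradle within about 0.02 rad, with its nose between the posts. The arm is well clear of everything.
- **Disagreement:** The two cameras differed by 2 to 4 mm on heights around the cradle. I settled the final height by touch instead.
- **Not measured:** I did not measure the bystanders or the stands again afterwards. I felt no unexpected contact forces during the moves.

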